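Reset the length stop on the cut-off jig

ROBOT

A 6-joint arm with a two-finger parallel gripper is mounted at the origin on the work surface. World frame = base frame: x ahead of the robot, y to its left, z up, the work surface at z = 0. Lengths are in m, angles in rad, forces in N, time in s.
With the tool pointing down it reaches from about 0.375 to 0.9 m from the base axis. Payload 3.1 kg.
Tool frame: the origin (TCP) lies at the very end of the fingers, on their centre line; the grasp point (between the pads) lies 19 mm behind it (robot.grip_depth is the distance from the TCP to the grasp point, in m); z points along the fingers, y is the direction in which the jaws open and shut (so a half turn about z gives the same grasp; the last joint's range is limited). The gripper opens to 87 mm and grips with 3 to 60 N. Pads are 19 mm wide; open, the fingers measure 117 mm over their backs; the gripper's body (75 mm by 190 mm) begins 51 mm behind the grasp point.
Start: joints at [-1.421, 0.527, 1.433, -0, 1.181, -0.178], TCP at [0.201, -0.592, 0.223] pointing down, gripper open.
Joint ranges: [-3.08, 3.08], [-0.75, 2.2], [0.22, 2.44], [-1.43, 4.57], [0, 2.65], [-2.85, 2.85]. Speed limits (rad/s): [2.79, 2.79, 3.14, 3.14, 3.14, 3.14].

INTERFACE

Orientations are given as a unit quaternion [x, y, z, w].
In Python, from rig import robot gives the robot as it stands.
- The arm moves only by the tool drive_tool, never from a script. Its argument "series" is a list of rows, each a list of 7 numbers: the shift along the tool's x, y, z in m, then the turn, a rotation vector about the tool's x, y, z in degrees, then the opening, from 0 (shut) to 1 (fully open). A call has 1 to 5 rows; each row shifts and turns the commanded pose from where the row before left it, along the tool's axes as they then stand; what a row does not reach is not made up. A row lasts 1/8 s, in which the tool goes at most 62.5 mm and 10.7 degrees, less where a joint would pass 70% of its speed; a pose out of reach is approached as far as the arm can. A call is refused whole if a number of a shift passes 0.0625 or a number of a turn 10.7, either way. A call with a gripper value outside its range is refused whole. The fingers move at their own pace and stop on an object; "squeeze" is the grip in N (left out, the last holds). Time passes only in rows, so rows that do not move let the fingers close. It gives the time, the measured TCP pose, the force and the opening at its end, in the units of the state.
- robot.get_obs(): the state, without advancing time (a new reading comes with each control period).
- robot.camera(name): name is "side" or "top" or "wrist"; returns (picture, depth): 384x512x3 uint8, blue, green, red; 384x512 float32, m along the optical axis (not along the pixel's ray), 0 where there is no reading.
- robot.camera_model(name): a dict with "fx", "fy", "cx", "cy" (pixels), "k1" (the pictures are not rectified: a ray, as slopes to the right and down, at radius r is drawn at 1 + k1 r^2 times it, then the intrinsics apply), "R" (3x3) and "t" (3): a world point X has camera coordinates R X + t. Camera axes: x right, y down, z forward; pixel columns grow to the right and rows downward; lengths in m; the calibration is good to about 2 mm. A picture is of the moment at which its call begins: read the wrist's pose just before it. camera_model takes no time and is no camera call; for the wrist camera it gives the pose at the moment of the call.
- robot.hand_in(): hands the job in, once; it reports no verdict.
The state is a dict: "time": time; "q": joint angles; "joint_velocities": joint speeds; "joint_torque": joint torques, N m; "position": TCP position; "tool_rot": TCP orientation; "ft_force": force on the tool from outside, world axes, zero at the start; "moment": the same for the moment, N m; "grip_width": finger opening in m.
Only numpy, scipy, OpenCV 4.12 (cv2) and the standard library are available. Lean on these libraries where they do the work, as an engineer would, in place of code of your own. Each camera call takes 0.05 s, during which the arm holds its last target. There are 200 camera calls.

TASK

On the woodworker's cut-off jig, take the length stop with the red knob, lift it up out of its notch in the rail, and drop it into the empty notch marked with the green clip so that it sits fully down and level, facing the same way as before. Leave the stop with the black knob seated in its own notch, then let go.

Things in the scene. Friction and masses are not known exactly. Their poses are not given: they have to be found in the camera images.
- red_stop: Loose 0.25 kg stop to move, seated astride the rail in a notch. Origin: lowest line of its foot bar (steel, 20 mm thick, 44 mm along x), under the knob. x across rail, y along, z up. Red square knob 26 x 26 mm at z 38 to 83 mm, faces square to x, y: grip at z 63. Aluminium plate, x -70 to 40, y +-30, z 26 to 38, rests on the rail's top. Lift 30 mm to clear the notch, 90 mm to pass over the other stop.
- red_stop_face (a point): Outer side of the red-knobbed stop's dark wooden stop face, hanging under the plate's long end at x -70, y 0, z 14 mm in the stop's frame (lowest at z 2). It looks towards -x of the rail, over the plywood work lane. Two aluminium cheeks also hang from the plate, 18 mm deep, one each side of the rail with 10 mm play.
- black_stop: A second stop, the same in shape, size and axes, but its knob is black. Sits in another notch and stays there. At the +y end of the jig, from 54 mm beyond the last notch's centre and 39 mm or more to -x of the rail's middle, stands a wooden mitre block, 62 mm above the table.
- green_clip: Green strip (22 mm wide, 2 thick) on the target notch's floor, its flag out at +x. Origin: notch centre, on its floor; x across, y along the rail, z up. A seated stop has parallel axes, origin 4 mm above. Fixed brown rail 44 mm wide, top at z 30 (54 above table), 4 notches 90 mm apart, 26 mm wide, flaring to 42: guides a foot up to 12 mm off along, 8 across. A yellow clip marks a wrong empty notch.
Not all that is in view belongs to the job. What is shaped like the black_stop but blue, turquoise or yellow is not meant.

How it is judged:
On the way, in this order (a step that is already met when the one before it is completed fails the run):
1. the red-knobbed stop is lifted clear of its notch (its foot at least 30 mm above the green clip, i.e. above the rail's top) (z of red_stop in the frame of green_clip above 0.03 m), for 0.1 s.
2. it sits down in the green-marked notch (x of red_stop in the frame of green_clip between -0.015 and 0.015 m and y of red_stop in the frame of green_clip between -0.01 and 0.01 m and z of red_stop in the frame of green_clip between -0.002 and 0.01 m and angle between red_stop's own z axis and vertical below 0.17 rad and angle between the x axis of red_stop and the x axis of green_clip, either way round below 0.2 rad and x of red_stop_face in the frame of green_clip below -0.03 m), for 0.2 s.
At the end, for the whole second after the job is handed in: Red-knobbed stop at rest in the green clip's notch: origin within 15 mm across and 10 mm along the rail of the clip's, -2 to +10 mm above it, level within 9 degrees, square within 11, stop face still towards -x. Black-knobbed stop within 15 mm of its start, level within 9 degrees (all of step 2 and linear speed of red_stop below 0.02 m/s and distance of black_stop from where it was at the start of the episode below 0.015 m and angle between black_stop's own z axis and vertical below 0.17 rad); the robot touches nothing.
It fails at once if the black-knobbed stop is moved more than 20 mm from its place (distance of black_stop from where it was at the start of the episode above 0.02 m).
It also fails if it takes over 35 s, if anything falls off the work surface, if the arm or the gripper's body presses on something with over 40 N, if the wrist force passes 120 N, or if a joint passes its speed limit or range.

## Working session

There is one attempt and no reset: what is moved stays moved. The work goes in short steps, Python scripts to look and compute and a tool call to move; the robot and the scene stay as the last step left them, time stands still between calls to the robot, and variables do not carry over. Pictures are saved under pics/ and viewed, about 8 in all and at most 12, crops included, and the job is handed in when it is done.

Besides the shell and the picture viewer there is one more tool, called after ">>>" in YAML: its name, and indented under it one key for each argument. drive_tool: Moves the arm, as the interface text tells. Its arguments: {"type":"object","properties":{"series":{"type":"array"},"squeeze":{"type":"number"}},"required":["series"]}

```bash
mkdir -p pics; ls
cat > h.py <<'E'
import numpy as np, cv2
from rig import robot
def shot(name):
    m=robot.camera_model(name); im,d=robot.camera(name); return m,im,d
def pts(m,d,uv):
    uv=np.asarray(uv,float).reshape(-1,2)
    K=np.array([[m['fx'],0,m['cx']],[0,m['fy'],m['cy']],[0,0,1.]])
    n=cv2.undistortPoints(uv.reshape(-1,1,2),K,np.array([m['k1'],0,0,0.])).reshape(-1,2)
    z=d[uv[:,1].astype(int),uv[:,0].astype(int)]
    c=np.c_[n*z[:,None],z]
    return (c-np.asarray(m['t']))@np.asarray(m['R'])
def cloud(m,d):
    v,u=np.mgrid[0:d.shape[0],0:d.shape[1]]
    return pts(m,d,np.c_[u.ravel(),v.ravel()]).reshape(d.shape+(3,))
E
python3 - <<'E'
from h import *
o=robot.get_obs(); print({k:np.round(v,3) for k,v in o.items()})
ims=[]
for n in ('top','side'):
    m,im,d=shot(n); np.savez(f'{n}.npz',im=im,d=d,**m); cv2.imwrite(f'pics/{n}.png',cv2.resize(im,(800,600)))
print(robot.get_obs()['time'])
E
```

```text
pics
{'time': np.float64(0.0), 'q': array([-1.422,  0.528,  1.434, -0.   ,  1.181, -0.179]), 'joint_velocities': array([-0.002, -0.002, -0.001,  0.001, -0.002, -0.002]), 'joint_torque': array([ -0.   , -44.004, -17.659,   0.063,   0.058,  -0.   ]), 'position': array([ 0.201, -0.591,  0.222]), 'tool_rot': array([ 0.987,  0.163,  0.   , -0.001]), 'ft_force': array([-0.13 ,  0.685, -0.   ]), 'moment': array([-0.006,  0.015,  0.02 ]), 'grip_width': np.float64(0.087)}
0.1
```

View pics/top.png

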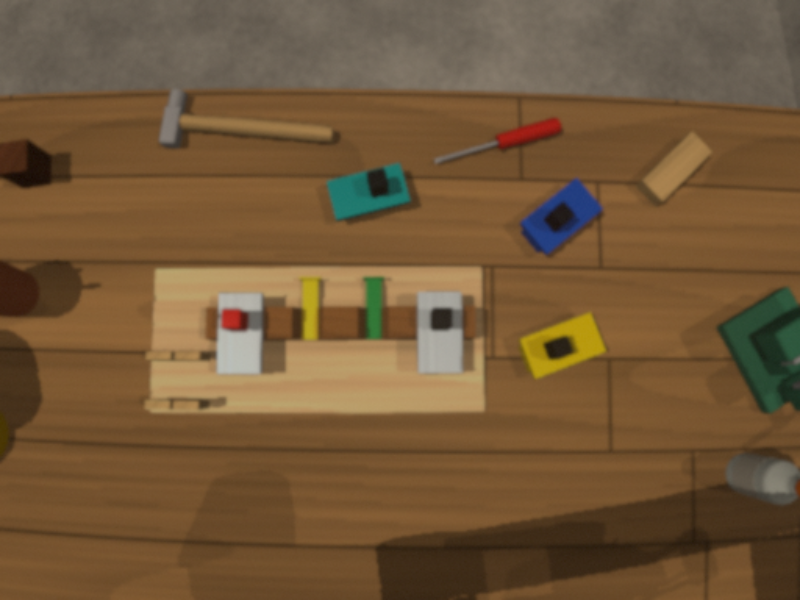

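View pics/side.png

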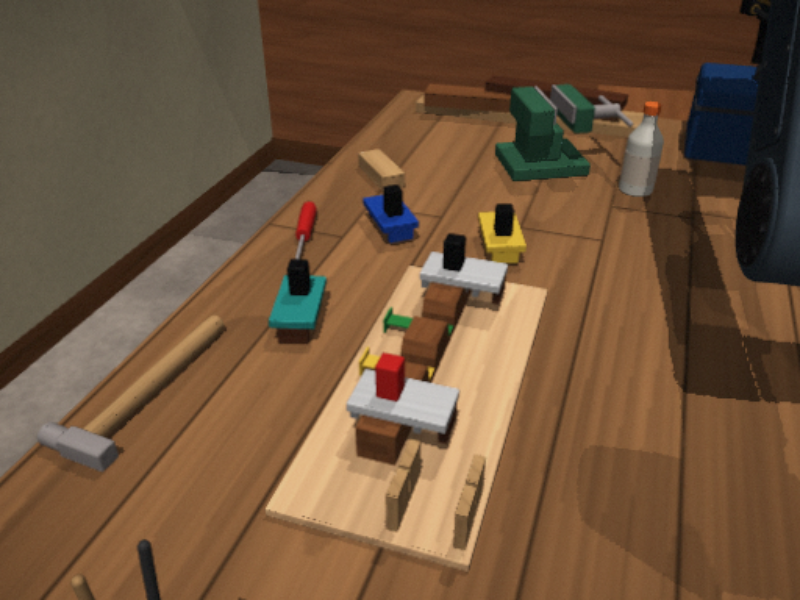

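Top view (800x600 scale): the red knob is at (233,319), on the last notch beside the mitre block (slats at about (180,355) and (180,404)). The yellow clip is at (311,308), the green clip at (374,308) and the black-knobbed aluminium stop at (441,318). The turquoise, blue and yellow look-alikes are at (370,190), (562,215) and (562,345). Other red objects are the screwdriver at (530,133). I choose the red square knob on the aluminium plate at (233,319) and the green strip at (374,308).

```bash
cat > meas.py <<'E'
from h import *
def masks(im):
    h=cv2.cvtColor(im,cv2.COLOR_BGR2HSV); H,S,V=cv2.split(h)
    return dict(red=((H<6)|(H>174))&(S>190)&(V>90),green=(H>50)&(H<75)&(S>150)&(V>60),yellow=(H>24)&(H<33)&(S>200)&(V>100),
      alu=(S<50)&(V>110),black=(V<40),wood=np.ones_like(V,bool))
E
python3 - <<'E'
from meas import *
for n in ('top','side'):
    z=np.load(f'{n}.npz'); m={k:z[k] for k in ('fx','fy','cx','cy','k1','R','t')}
    P=cloud(m,z['d']); M=masks(z['im'])
    print(n,'cam at',np.round(-m['R'].T@m['t'],3))
    roi=(P[...,2]>0.005)&(P[...,2]<0.2)&(z['d']>0)
    for k in ('red','green','yellow','alu','black'):
        num,L,st,c=cv2.connectedComponentsWithStats((M[k]&roi).astype(np.uint8))
        for i in range(1,num):
            if st[i,4]<40: continue
            q=P[L==i]; print(k,st[i].tolist(),'med',np.round(np.median(q,0),3),'lo',np.round(np.percentile(q,3,0),3),'hi',np.round(np.percentile(q,97,0),3))
z=np.load('top.npz'); m={k:z[k] for k in ('fx','fy','cx','cy','k1','R','t')}
P=cloud(m,z['d'])
b=(P[...,2]>0.045)&(P[...,2]<0.060)   # rail top, 
for (u0,u1) in ((172,190),(208,232),(248,264)):
    s=np.zeros(b.shape,bool); s[185:225,u0:u1]=1; q=P[b&s]; print('rail',len(q),np.round(np.percentile(q,[2,50,98],axis=0),3).tolist())
im=z['im'][160:270,80:320]; cv2.imwrite('pics/crop.png',cv2.resize(im,None,fx=3.3,fy=3.3,interpolation=cv2.INTER_CUBIC))
E
```

```text
top cam at [ 0.502 -0.044  0.873]
red [318, 76, 41, 19, 383] med [ 0.869 -0.246  0.024] lo [ 0.851 -0.288  0.017] hi [ 0.889 -0.201  0.028]
red [143, 199, 12, 11, 122] med [0.575 0.16  0.111] lo [0.565 0.149 0.109] hi [0.585 0.171 0.114]
yellow [194, 178, 10, 38, 276] med [0.605 0.073 0.027] lo [0.563 0.065 0.024] hi [0.641 0.081 0.029]
yellow [334, 205, 53, 36, 483] med [ 0.542 -0.3    0.039] lo [ 0.514 -0.334  0.036] hi [ 0.579 -0.232  0.042]
alu [103, 57, 12, 34, 257] med [0.885 0.295 0.026] lo [0.851 0.286 0.023] hi [0.931 0.306 0.029]
alu [267, 187, 29, 52, 1221] med [ 0.556 -0.105  0.067] lo [ 0.514 -0.135  0.064] hi [ 0.617 -0.08   0.069]
alu [140, 188, 28, 14, 297] med [0.603 0.159 0.067] lo [0.59  0.134 0.064] hi [0.614 0.191 0.069]
alu [138, 203, 30, 36, 822] med [0.537 0.161 0.066] lo [0.509 0.133 0.06 ] hi [0.565 0.19  0.069]
alu [488, 297, 20, 19, 268] med [ 0.373 -0.551  0.112] lo [ 0.357 -0.567  0.1  ] hi [ 0.388 -0.54   0.127]
black [2, 92, 30, 27, 397] med [0.8   0.494 0.038] lo [0.787 0.49  0.009] hi [0.833 0.529 0.065]
black [236, 109, 12, 16, 148] med [ 0.766 -0.0
[... 1526 characters left out ...]
0.536 -0.27   0.042] hi [ 0.56  -0.251  0.084]
black [284, 150, 14, 23, 274] med [ 0.581 -0.093  0.096] lo [ 0.57  -0.108  0.07 ] hi [ 0.593 -0.09   0.113]
black [184, 166, 15, 23, 291] med [ 0.771 -0.008  0.067] lo [ 0.76  -0.025  0.042] hi [ 0.783 -0.002  0.085]
black [281, 264, 10, 19, 49] med [0.508 0.183 0.042] lo [0.507 0.158 0.035] hi [0.516 0.185 0.052]
black [90, 358, 12, 26, 170] med [0.618 0.503 0.184] lo [0.616 0.5   0.165] hi [0.621 0.506 0.199]
rail 372 [[0.556, 0.089, 0.047], [0.577, 0.107, 0.054], [0.599, 0.125, 0.057]]
rail 499 [[0.557, -0.001, 0.046], [0.578, 0.023, 0.054], [0.6, 0.047, 0.057]]
rail 334 [[0.558, -0.07, 0.052], [0.579, -0.053, 0.054], [0.601, -0.038, 0.058]]
```

View pics/crop.png

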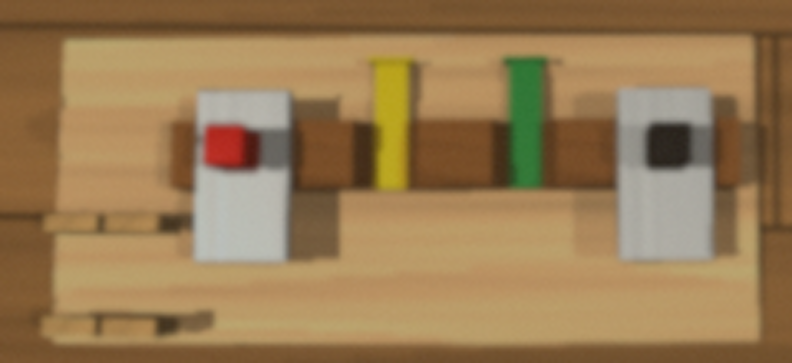

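The crop confirms the choices: red knob at (228,146) on an aluminium plate beside the mitre block, green clip at (527,120), yellow clip at (392,125), black stop at (668,145). I'll turn the tool so the jaws open across the rail, then travel over.

>>> drive_tool:
  series:
    - [0,0,0,0,0,-10.3,1]
    - [0,0,0,0,0,-10.3,1]
    - [0,0,0,0,0,-10.3,1]
    - [0,0,0,0,0,-10.3,1]
    - [0,0,0,0,0,-10.3,1]

```text
time: 0.72
position: [0.2012, -0.5913, 0.2219]
tool_rot: [0.816, 0.578, 0.0, -0.001]
ft_force: [0.2, 0.2, 0.6]
grip_width: 0.0871
```

>>> drive_tool:
  series:
    - [0,0,0,0,0,-10.3,1]
    - [0,0,0,0,0,-10.3,1]
    - [0.05,0.025,0,0,0,0,1]
    - [0.05,0.025,0,0,0,0,1]
    - [0.05,0.025,0,0,0,0,1]

```text
time: 1.35
position: [0.2743, -0.4388, 0.2221]
tool_rot: [0.702, 0.712, 0.0, -0.0]
ft_force: [1.5, 0.6, 0.4]
grip_width: 0.0871
```

>>> drive_tool:
  series:
    - [0.05,0.025,0,0,0,0,1]
    - [0.05,0.025,0,0,0,0,1]
    - [0.05,0.025,0,0,0,0,1]
    - [0.05,0.025,0,0,0,0,1]
    - [0.05,0.025,0,0,0,0,1]

```text
time: 1.98
position: [0.3955, -0.187, 0.2225]
tool_rot: [0.702, 0.712, 0.0, -0.0]
ft_force: [0.7, -0.8, 0.1]
grip_width: 0.0869
```

Run:
```python
from meas import *
from scipy.spatial.transform import Rotation as Ro
o=robot.get_obs(); print(o['time'],np.round(o['position'],4),np.round(o['q'],3)); print(np.round(Ro.from_quat(o['tool_rot']).as_matrix(),3))
z=np.load('top.npz'); m={k:z[k] for k in ('fx','fy','cx','cy','k1','R','t')}
P=cloud(m,z['d']); M=masks(z['im'])
h=cv2.cvtColor(z['im'],cv2.COLOR_BGR2HSV)
g=(h[...,0]>45)&(h[...,0]<85)&(h[...,1]>100)&(P[...,2]>.018)&(P[...,2]<.032); g[:,300:]=0
for n,k in (('g',g),('y',M['yellow']&(P[...,2]<.032)&(P[...,2]>.018))):
    k=k.copy();k[:,300:]=0; q=P[k]; print(n,k.sum(),np.round(np.percentile(q,[3,50,97],axis=0),4).tolist())
# plates: min-area rect
for n,(u0,u1) in (('red',(130,175)),('blk',(260,305))):
    s=(P[...,2]>.06)&(P[...,2]<.072)&(h[...,1]<60); s[:,:u0]=0; s[:,u1:]=0
    print(n,cv2.minAreaRect((P[s][:,:2]*1000).astype(np.float32)))
# rail edges x vs y -> yaw
```

```text
1.975 [ 0.3955 -0.187   0.2225] [-0.698  0.276  1.882  0.     0.984 -0.713]
[[-0.015  1.     0.   ]
 [ 1.     0.015  0.   ]
 [ 0.     0.    -1.   ]]
g 344 [[0.5618, -0.0265, 0.0237], [0.6015, -0.0174, 0.0267], [0.6415, -0.0082, 0.0293]]
y 272 [[0.5628, 0.065, 0.0238], [0.6046, 0.0733, 0.0267], [0.6404, 0.0809, 0.0293]]
red ((562.2008666992188, 162.4412841796875), (107.97327423095703, 60.070655822753906), 0.9545948505401611)
blk ((565.9059448242188, -107.3919906616211), (107.65250396728516, 59.305267333984375), 0.40203890204429626)
```

>>> drive_tool:
  series:
    - [0.05,0.027,0,0,0,0,1]
    - [0.05,0.027,0,0,0,0,1]
    - [0.05,0.027,0,0,0,0,1]
    - [0.05,0.027,0,0,0,0,1]
    - [0.05,0.027,0,0,0,0,1]

```text
time: 2.6
position: [0.5267, 0.0652, 0.2223]
tool_rot: [0.702, 0.713, -0.0, -0.0]
ft_force: [0.8, -0.4, 0.1]
grip_width: 0.0869
```

>>> drive_tool:
  series:
    - [0.048,0.026,0,0,0,0,1]
    - [0.047,0.025,0,0,0,0,1]
    - [0,0,0,0,0,0,1]
    - [0,0,0,0,0,0,1]

```text
time: 3.1
position: [0.5748, 0.159, 0.2218]
tool_rot: [0.701, 0.713, -0.001, -0.001]
ft_force: [-0.1, -0.8, -1.2]
grip_width: 0.0872
```

Run:
```python
from meas import *
o=robot.get_obs(); print(o['time'],np.round(o['position'],4),np.round(o['q'],3),np.round(o['ft_force'],1))
m,im,d=shot('wrist'); P=cloud(m,d); M=masks(im)
cv2.imwrite('pics/w1.png',im)
k=M['red']&(P[...,2]>.105)&(P[...,2]<.118); q=P[k]; print(k.sum(), cv2.minAreaRect((q[:,:2]*1000).astype(np.float32)),np.median(q,0))
k=M['red']&(P[...,2]>.06); q=P[k]; print(len(q),np.percentile(q,[2,50,98],axis=0).round(4).tolist())
```

```text
3.1 [0.5748 0.159  0.2218] [ 8.300e-02  4.900e-01  1.506e+00 -1.000e-03  1.148e+00  6.700e-02] [-0.1 -0.8 -1.2]
567 ((577.0406494140625, 166.7422332763672), (23.126697540283203, 24.627248764038086), 1.415718913078308) [0.57736757 0.16752716 0.10883218]
700 [[0.5656, 0.1558, 0.0774], [0.5771, 0.1706, 0.1086], [0.5884, 0.1792, 0.1104]]
```

View pics/w1.png

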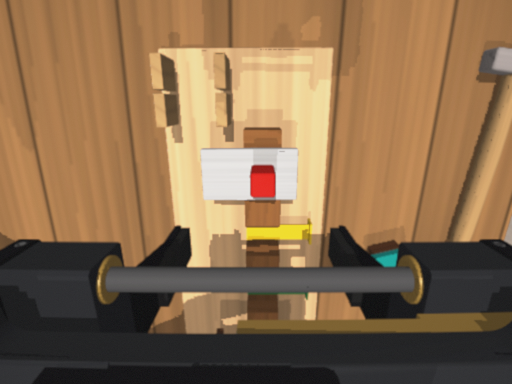

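The wrist view shows the red knob at (263,182) on its plate, yellow clip at (280,232), and the jaws across the rail. Next I descend to the grip height.

>>> drive_tool:
  series:
    - [0.005,0.002,0.04,0,0,0,1]
    - [0,0,0.04,0,0,0,1]
    - [0,0,0.04,0,0,0,1]
    - [0,0,0.028,0,0,0,1]
    - [0,0,0,0,0,0,1]

```text
time: 3.78
position: [0.5753, 0.1625, 0.0726]
tool_rot: [0.702, 0.712, -0.002, -0.002]
ft_force: [-0.1, -0.9, 0.3]
grip_width: 0.0868
```

>>> drive_tool:
  series:
    - [0,0,0,0,0,0,0.2]
    - [0,0,0,0,0,0,0.2]
    - [0,0,0,0,0,0,0.2]
    - [0,0,0,0,0,0,0.2]
    - [0,0,0,0,0,0,0.2]
  squeeze: 40

```text
time: 4.4
position: [0.5777, 0.1643, 0.0748]
tool_rot: [0.702, 0.713, 0.0, 0.0]
ft_force: [-0.5, 0.5, -0.5]
grip_width: 0.0449
```

>>> drive_tool:
  series:
    - [0,0,0,0,0,0,0.2]
    - [0,0,0,0,0,0,0.2]

```text
time: 4.65
position: [0.5775, 0.1642, 0.0745]
tool_rot: [0.702, 0.713, -0.0, -0.0]
ft_force: [0.3, 0.4, 0.2]
grip_width: 0.0257
```

Run:
```python
from meas import *
o=robot.get_obs(); print(o['time'],np.round(o['position'],4),o['grip_width'],np.round(o['ft_force'],1))
m,im,d=shot('side'); cv2.imwrite('pics/s2.png',cv2.resize(im[110:310,150:400],(800,600)))
```

```text
4.65 [0.5775 0.1642 0.0745] 0.025719155740017468 [0.3 0.4 0.2]
```

View pics/s2.png

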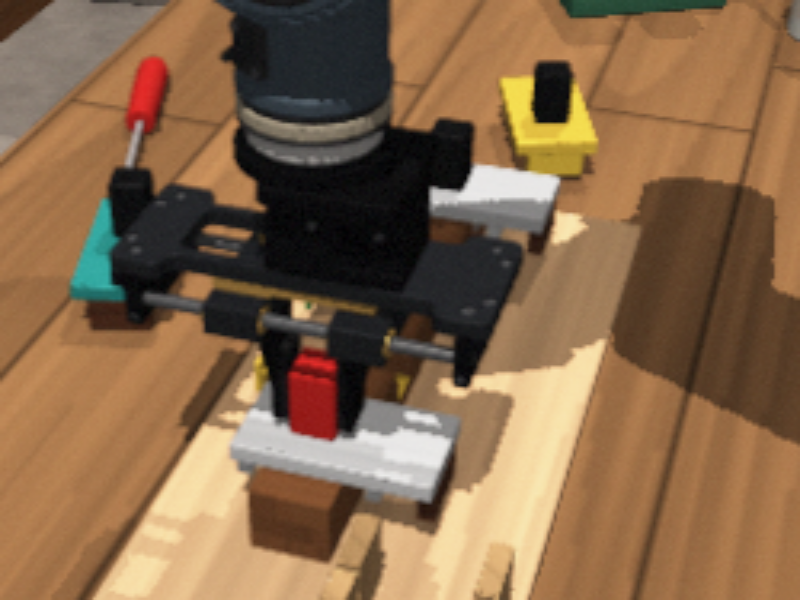

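Side view: the fingers hold the red knob at (313,395), the stop is still seated and level, and the black stop's plate is undisturbed at (495,190). Opening is 25.7 mm. Next I lift.

>>> drive_tool:
  series:
    - [0,0,-0.01,0,0,0,0.2]
    - [0,0,-0.02,0,0,0,0.2]
    - [0,0,-0.03,0,0,0,0.2]
    - [0,0,0,0,0,0,0.2]
    - [0,0,0,0,0,0,0.2]

```text
time: 5.32
position: [0.577, 0.1641, 0.1339]
tool_rot: [0.702, 0.713, -0.0, -0.0]
ft_force: [0.2, 0.0, -2.0]
grip_width: 0.0256
```

>>> drive_tool:
  series:
    - [-0.03,0,0,0,0,0,0.2]
    - [-0.04,0,0,0,0,0,0.2]
    - [-0.04,0,0,0,0,0,0.2]
    - [-0.04,0,0,0,0,0,0.2]
    - [-0.03,0,0,0,0,0,0.2]

```text
time: 5.95
position: [0.5793, -0.0173, 0.1329]
tool_rot: [0.702, 0.712, -0.001, -0.001]
ft_force: [-0.2, 0.0, -2.0]
grip_width: 0.026
```

>>> drive_tool:
  series:
    - [0,0,0,0,0,0,0.2]
    - [0,0,0,0,0,0,0.2]
    - [0,0,0,0,0,0,0.2]

```text
time: 6.32
position: [0.5799, -0.0146, 0.134]
tool_rot: [0.701, 0.713, -0.0, -0.001]
ft_force: [-0.1, 0.7, -1.4]
grip_width: 0.0256
```

Run:
```python
from meas import *
from scipy.spatial.transform import Rotation as Ro
o=robot.get_obs(); print(o['time'],np.round(o['position'],4),o['grip_width'],np.round(o['ft_force'],1),np.round(o['moment'],2)); print(np.round(Ro.from_quat(o['tool_rot']).as_matrix(),4))
m,im,d=shot('side'); P=cloud(m,d); cv2.imwrite('pics/s3.png',cv2.resize(im[110:310,150:400],(800,600)))
mt,it,dt=shot('top'); Pt=cloud(mt,dt)
h=cv2.cvtColor(im,cv2.COLOR_BGR2HSV)
s=(P[...,2]>.10)&(P[...,2]<.135)&(h[...,1]<60)&(h[...,2]>90)&(P[...,1]>-.06)&(P[...,1]<.03)&(P[...,0]>.48)&(P[...,0]<.65)
q=P[s]; print(len(q),np.percentile(q,[2,50,98],axis=0).round(4).tolist())
t=q[q[:,2]>np.median(q[:,2])-.003]; A=np.c_[t[:,:2],np.ones(len(t))]; print('slope',np.linalg.lstsq(A,t[:,2],rcond=None)[0])
r=masks(im)['red']&(P[...,2]>.1)&(P[...,0]<.7); print(np.percentile(P[r],[2,50,98],axis=0).round(4).tolist())
```

```text
6.325 [ 0.5799 -0.0146  0.134 ] 0.02564473092203476 [-0.1  0.7 -1.4] [-0.07 -0.11 -0.  ]
[[-1.670e-02  9.999e-01 -1.300e-03]
 [ 9.999e-01  1.670e-02  6.000e-04]
 [ 6.000e-04 -1.300e-03 -1.000e+00]]
1025 [[0.5103, -0.0402, 0.1025], [0.5517, 0.0034, 0.1257], [0.6175, 0.0172, 0.1277]]
slope [ 0.00177098 -0.01120223  0.12490448]
[[0.5679, -0.0176, 0.1299], [0.5799, -0.0019, 0.1551], [0.5924, 0.0012, 0.172]]
```

View pics/s3.png

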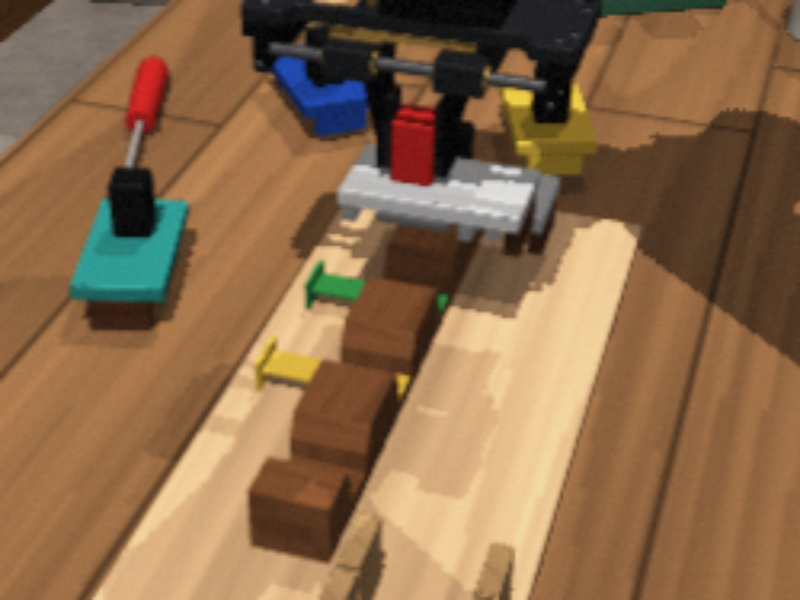

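Side view: the stop is held level above the green clip at (335,283), and the yellow clip at (285,365) is left behind. The move was 179 mm along the rail, as planned. Next I lower it.

>>> drive_tool:
  series:
    - [-0.001,0,0.02,0,0,0,0.2]
    - [0,0,0.015,0,0,0,0.2]
    - [0,0,0.01,0,0,0,0.2]
    - [0,0,0.005,0,0,0,0.2]
    - [0,0,0,0,0,0,0.2]

```text
time: 7.05
position: [0.5804, -0.0167, 0.0843]
tool_rot: [0.702, 0.713, -0.0, -0.0]
ft_force: [0.5, -0.4, -2.2]
grip_width: 0.0256
```

>>> drive_tool:
  series:
    - [0,0,0.004,0,0,0,0.2]
    - [0,0,0.004,0,0,0,0.2]
    - [0,0,0.002,0,0,0,0.2]
    - [0,0,0,0,0,0,0.2]
    - [0,0,0,0,0,0,0.2]

```text
time: 7.68
position: [0.5805, -0.0168, 0.0746]
tool_rot: [0.702, 0.713, 0.0, 0.0]
ft_force: [0.6, 0.8, -2.1]
grip_width: 0.0256
```

```bash
cat > chk.py <<'E'
from meas import *
o=robot.get_obs(); print(o['time'],np.round(o['position'],4),o['grip_width'],np.round(o['ft_force'],1),np.round(o['moment'],2))
m,im,d=shot('side'); P=cloud(m,d)
h=cv2.cvtColor(im,cv2.COLOR_BGR2HSV)
for n,y0,y1 in (('red',-.06,.03),('blk',-.14,-.075)):
    s=(P[...,2]>.055)&(P[...,2]<.08)&(h[...,1]<60)&(h[...,2]>90)&(P[...,1]>y0)&(P[...,1]<y1)&(P[...,0]>.48)&(P[...,0]<.65)
    q=P[s]; print(n,len(q),np.percentile(q,[2,50,98],axis=0).round(4).tolist())
    t=q[q[:,2]>np.median(q[:,2])-.003]; print('slope',np.linalg.lstsq(np.c_[t[:,:2],np.ones(len(t))],t[:,2],rcond=None)[0].round(3))
r=masks(im)['red']&(P[...,2]>.06)&(P[...,0]<.7); print(np.percentile(P[r],[2,50,98],axis=0).round(4).tolist())
E
python3 chk.py
```

```text
7.675 [ 0.5805 -0.0168  0.0746] 0.025633978093606256 [ 0.6  0.8 -2.1] [-0.   -0.1  -0.01]
red 932 [[0.5114, -0.0427, 0.0565], [0.5518, -0.0001, 0.0663], [0.6172, 0.0151, 0.0685]]
slope [ 0.001 -0.011  0.066]
blk 453 [[0.5135, -0.1232, 0.0564], [0.5461, -0.0935, 0.0663], [0.6162, -0.0753, 0.0684]]
slope [ 0.003 -0.007  0.064]
[[0.5677, -0.019, 0.0699], [0.5799, -0.004, 0.0964], [0.5922, -0.0011, 0.1136]]
```

>>> drive_tool:
  series:
    - [0,0,0.001,0,0,0,0.2]
    - [0,0,0,0,0,0,0.2]
    - [0,0,0,0,0,0,0.4]
    - [0,0,0,0,0,0,0.6]
    - [0,0,0,0,0,0,0.6]

```text
time: 8.35
position: [0.5805, -0.0168, 0.0734]
tool_rot: [0.702, 0.713, 0.0, -0.0]
ft_force: [-0.4, 0.0, 0.7]
grip_width: 0.0463
```

>>> drive_tool:
  series:
    - [0,0,0,0,0,0,0.6]
    - [0,0,-0.03,0,0,0,0.6]
    - [0,0,-0.05,0,0,0,0.6]
    - [0,0,-0.05,0,0,0,0.6]
    - [0,0,0,0,0,0,0.6]

```text
time: 8.98
position: [0.5835, -0.0174, 0.208]
tool_rot: [0.702, 0.713, 0.003, 0.004]
ft_force: [-0.3, -0.4, -0.4]
grip_width: 0.0521
```

```bash
python3 chk.py
python3 - <<'E'
from h import *
m,im,d=shot('side'); cv2.imwrite('pics/s4.png',cv2.resize(im[110:310,150:400],(800,600)))
E
```

```text
8.975 [ 0.5835 -0.0174  0.208 ] 0.0520996938314907 [-0.3 -0.4 -0.4] [ 0.03 -0.11 -0.06]
red 1025 [[0.5116, -0.0436, 0.0564], [0.5561, -0.0024, 0.0663], [0.6175, 0.0152, 0.0685]]
slope [ 0.004 -0.007  0.064]
blk 645 [[0.5136, -0.1324, 0.0563], [0.5485, -0.0978, 0.0663], [0.6197, -0.0755, 0.0684]]
slope [ 0.002 -0.001  0.065]
[[0.5675, -0.023, 0.0702], [0.579, -0.0044, 0.0975], [0.5917, -0.0011, 0.1128]]
```

View pics/s4.png

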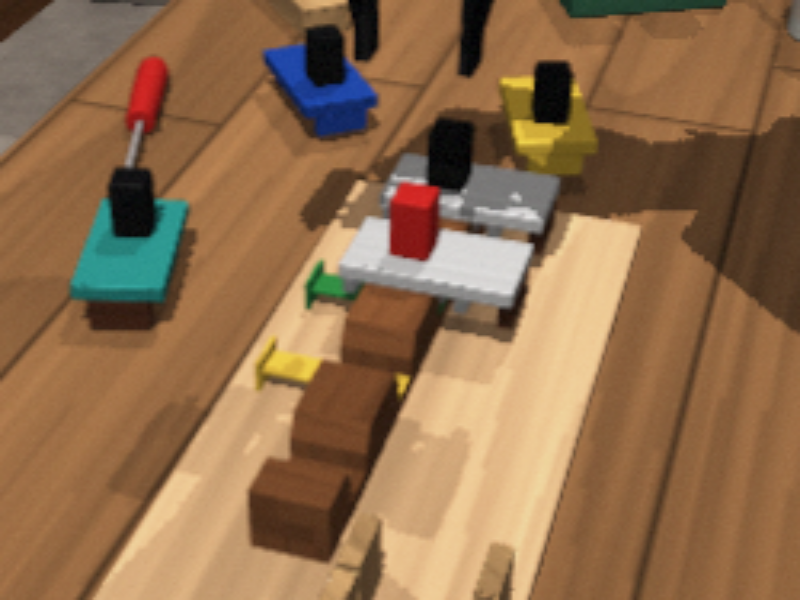

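The red stop sits level in the green notch with its knob at (414,222) and its plate at the same height as the black stop's. The black stop is in place with its knob at (450,153), and the gripper is clear. I let the arm settle and hand in.

>>> drive_tool:
  series:
    - [0,0,0,0,0,0,0.6]
    - [0,0,0,0,0,0,0.6]
    - [0,0,0,0,0,0,0.6]

```text
time: 9.45
position: [0.58, -0.0167, 0.2025]
tool_rot: [0.702, 0.713, -0.001, -0.001]
ft_force: [0.0, -0.4, -1.3]
grip_width: 0.0521
```

```bash
python3 -c "
from rig import robot
print(robot.hand_in())"
```

```text
the job is handed in; nothing more can be done
None
```

I gripped the red-knobbed stop by its knob with the jaws across the rail, lifted it about 60 mm and moved it about 180 mm along the rail. I lowered it into the green-clip notch, let go, backed off about 130 mm and handed in at 9.45 s.

- **Red stop:** the last side-camera check puts its plate top at 66 mm above the table, the same as when it was seated before. It is level within about 0.5°, and its long end still points to -x.
- **Black stop:** it stayed level and looked unmoved, with the edges seen from the same camera agreeing to within a few mm. The gripper now hides part of that view, so this is less exact.
- **Disagreement:** before the grasp, the cameras differed by about 5 mm on where the knob was along the rail. The top camera gave y 0.160 to 0.162 m and the wrist and side cameras 0.164 to 0.167 m. I gripped at 0.164 and moved by the relative distance, so the final fit did not depend on it.

No check failed; the hand-in itself gives no verdict.

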